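Hold a spring clip open over a board in the vise

TASK

I want to slip a thin shield plate under a spring clip on the circuit board that stands in the vise. Lift the clip up off its two-pronged stand, squeeze its handles so that the jaws gape wide, and hold it squarely astride the middle of the board's top edge, upright, with the jaw tips well down on either side of the edge with neither the clip nor the gripper touching the board; never push hard against the board, and leave the tools lying on the desk where they are. Finish while still holding the clip there, squeezed open: do not let go.

Things in the scene. Friction and masses are not known exactly. Their poses are not given: they have to be found in the camera images.
- clip_axle (a point): Middle of the axle (6 mm thick, 64 mm long) of a loose 90 g spring clip that hangs upright by the axle's ends. z up from axle to handles, y along the axle, x the way it opens: two straight steel levers, 26 mm wide, at -x and +x, the same both ways round. Jaws reach 42 mm below the axle. Fully open, the gap between them is 22 mm all the way up to a coil of 6 mm radius on the axle.
- clip_grip (a point): Point on the clip to grasp, midway between its two dark rubber handles, 40 mm above the axle; axes as clip_axle. The rubber spans 18 to 56 mm above the axle. At rest the handles lean apart: 57 mm over their outsides at the top, 38 mm at the rubber's foot. Squeezed along x to the stop they are parallel, 30 mm over the outsides. It takes about 4 N to begin, 11 N at the stop; 20 N is a safe grip.
- lever_a (a joint): Opening of the clip: the angle by which each lever has turned from jaws shut (0) to the stop, fully squeezed (0.25 rad); both levers turn alike against the spring. The gap between the jaw tips is about 84 mm per rad of this value.
- stand: Fixed stand: wooden base 110 x 80 x 12 mm, two steel wire prongs 44 mm apart, uprights at x = +45 mm, bent to -x and hooked up. Origin on the desk under the hung clip's axle; z up, y along that axle, which lies 95 mm up in dips of the prongs. Prong tips end 10 mm above the axle's middle at x = -14 mm, bends behind 3 mm above it. Raise the clip straight up 25 mm or more to clear.
- board: Tan circuit board, 100 mm wide, 2.4 mm thick, standing upright, fixed in the vise's jaws. Origin at the middle of its top edge; z up, y along the edge, x across its thickness. The top 35 mm are bare on both faces; lower, chips stand up to 14 mm out of the -x face. Vise jaws begin 47 to 63 mm below the top edge.
- vise: Dark cast-iron hobby vise clamped to the desk's far edge, its head swivelled, fixed. Origin at the middle of the head's underside, 24 mm above the desk; z up, jaws 64 mm wide along y, tops 71 mm above the origin; screw and steel handle to +x, reaching 92 mm out.
- plier: Bystander: loose bent-nose plier with yellow grips, 160 mm long along x, 14 mm high, lying on the desk. Origin under its pivot. Leave it.
- chip_tube: Bystander: loose translucent pink chip tube, 205 x 20 x 12 mm, long along x, lying on the desk. Origin under its middle. Leave it.
- magnifier: Bystander: loose glass magnifier in a brass ring 78 mm across with a 72 mm handle to -x, 10 mm high, lying on the desk. Origin under the lens's centre. Leave it.
- probe: Bystander: loose black multimeter probe, 130 mm long along x, 20 mm high at its finger guard, lying on the desk. Origin under its middle. Leave it.

How it is judged:
On the way:
1. the clip is lifted up and off the stand's prongs (contact force between clip and stand below 0.1 N and z of clip_axle in the frame of stand above 0.115 m), for 0.2 s.
At the end, for the whole second after the job is handed in: Fingers hold the clip, levers squeezed past 0.14 rad, upright and square to the board within 0.25 rad, still; the top edge lies between the jaws, its middle within 20 mm of the clip's middle and 8 to 33 mm below the axle; nothing of clip or robot touches the board, nor the clip vise or stand (contact force between clip and stand below 0.1 N and contact force between the fingers and clip above 2 N and value of joint lever_a above 0.14 rad and x of board in the frame of clip_axle between -0.009 and 0.009 m and y of board in the frame of clip_axle between -0.02 and 0.02 m and z of board in the frame of clip_axle between -0.033 and -0.008 m and angle between the y axis of clip_axle and the y axis of board, either way round below 0.25 rad and angle between clip_axle's own z axis and vertical below 0.25 rad and contact force between each of clip, the arm, the fingers and board below 0.2 N and contact force between clip and vise below 0.2 N and linear speed of clip below 0.03 m/s); the arm keeps its last pose, push and grip.
It fails at once if the clip or the robot pushes hard against the board (contact force between any of clip, the fingers, the arm and board above 10 N).
It fails at once if the plier is moved from its place (distance of plier from where it was at the start of the episode above 0.03 m).
It fails at once if the chip tube is moved from its place (distance of chip_tube from where it was at the start of the episode above 0.03 m).
It fails at once if the magnifier is moved from its place (distance of magnifier from where it was at the start of the episode above 0.03 m).
It fails at once if the probe is moved from its place (distance of probe from where it was at the start of the episode above 0.03 m).
It also fails if it takes over 42 s, if anything falls off the work surface, if the arm or the gripper's body presses on something with over 40 N, if the wrist force passes 120 N, or if a joint passes its speed limit or range.

ROBOT

A 7-joint arm with a two-finger parallel gripper is mounted at the origin on the work surface. World frame = base frame: x ahead of the robot, y to its left, z up, the work surface at z = 0. Lengths are in m, angles in rad, forces in N, time in s.
With the tool pointing down it reaches from about 0.425 to 0.95 m from the base axis. Payload 16.7 kg.
Tool frame: the origin (TCP) lies midway between the tips of the shut fingers; the grasp point (between the pads) lies 19 mm behind it; z points along the fingers, y is the line along which they close (so a half turn about z gives the same grasp; the last joint's range is limited). The gripper opens to 94 mm and grips with 3 to 60 N. Pads are 16 mm wide; open, the fingers measure 119 mm over their backs; the gripper's body (75 mm by 177 mm) begins 78 mm behind the grasp point.
Start: joints at [1.06, 0.426, 0.074, 1.606, -0.034, 1.111, -0.067], TCP at [0.239, -0.631, 0.205] pointing down, gripper open.
Joint ranges: [-2.85, 2.85], [-0.5, 2.14], [-1.23, 1.37], [0.21, 2.46], [-1.02, 4.16], [0.16, 2.05], [-2.73, 2.73]. Speed limits (rad/s): [1.89, 1.89, 2.39, 2.39, 3.01, 3.01, 3.01].

INTERFACE

Orientations are given as a rotation vector (axis times angle).
In Python, from rig import ctrl gives the robot as it stands. The module is installed in compiled form; this text tells all that it offers.
- The arm moves only by the shell command python3 -m pendant 'ROWS' [FORCE]. ROWS is JSON, a list of rows, each a list of 7 numbers: the closure, from 0 (fully open) to 1 (shut), then the shift along the tool's x, y, z in mm, then the turn, a rotation vector about the tool's x, y, z in degrees. A call has 1 to 12 rows; each row shifts and turns the commanded pose from where the row before left it, along the tool's axes as they then stand; what a row does not reach is not made up. A row lasts 1/12 s, in which the tool goes at most 41.7 mm and 7.16 degrees, less where a joint would pass 70% of its speed; a pose out of reach is approached as far as the arm can. A call with a gripper value outside its range is refused whole. The fingers move at their own pace and stop on an object; FORCE is the grip in N (left out, the last holds). Time passes only in rows, so rows that do not move let the fingers close. It gives the time, the measured TCP pose, the force, the opening and the grip force at its end, in the units of the state.
- ctrl.state(): the state, without advancing time (a new reading comes with each control period).
- ctrl.camera(name): name is "scene" or "top"; returns the picture (420x560x3 uint8, red, green, blue); there is no depth.
- ctrl.camera_model(name): a dict with "fx", "fy", "cx", "cy" (pixels), "k1" (the pictures are not rectified: a ray, as slopes to the right and down, at radius r is drawn at 1 + k1 r^2 times it, then the intrinsics apply), "camera_from_world" (4x4, takes a point from world to camera coordinates). Camera axes: x right, y down, z forward; pixel columns grow to the right and rows downward; lengths in m; the calibration is good to about 2 mm. A picture is of the moment at which its call begins. camera_model takes no time and is no camera call.
- ctrl.close_job(): hands the job in; it is judged then, once.
Trained networks look in the newest picture that a camera, given by its name, has taken for a name from the list of things; names that differ only in an ending like _2 or _b are one class to them, and where a whole thing is asked for, a point or a joint stands for the part that bears it (a point fixed in the world has none). Each returns a list of dicts, best first, with "p" (0 to 1); they miss things now and then, are a little off and sometimes report something else, mostly with a low value. They report only what shows in the picture. A call takes as long as a camera call.
- ctrl.silhouettes(camera, name): "mask" (420x560 bool, what is visible of it) and "box" ([left, top, width, height] in pixels, round what is visible of it).
The state is a dict: "clock": time; "joint_pos": joint angles; "qvel": joint speeds; "joint_efforts": joint torques, N m; "position": TCP position; "tool_rot": TCP orientation; "ft_force": force on the tool from outside, world axes, zero at the start; "torque": the same for the moment, N m; "grip_width": finger opening in m; "finger_force": force on a finger pad.
Only numpy, scipy, OpenCV 4.12 (cv2) and the standard library are available. Lean on these libraries where they do the work, as an engineer would, in place of code of your own. Each camera call takes 0.05 s, during which the arm holds its last target. There are 200 camera calls.

## Working session

There is one attempt and no reset: what is moved stays moved. The work goes in short steps, Python scripts to look and compute and a shell command to move; the robot and the scene stay as the last step left them, time stands still between calls to the robot, and variables do not carry over. Pictures are saved under pics/ and viewed, at most 10 in all, crops included, and the job is handed in when it is done.

```bash
mkdir -p pics
cat > h.py <<'E'
import numpy as np, cv2
from rig import ctrl
from scipy.spatial.transform import Rotation as R
def proj(cam,P):
    m=ctrl.camera_model(cam);T=np.array(m["camera_from_world"]);p=np.atleast_2d(P)@T[:3,:3].T+T[:3,3]
    s=p[:,:2]/p[:,2:];s=s*(1+m["k1"]*(s**2).sum(1,keepdims=True))
    return s*[m["fx"],m["fy"]]+[m["cx"],m["cy"]]
def ray(cam,uv):
    m=ctrl.camera_model(cam);T=np.array(m["camera_from_world"])
    K=np.array([[m["fx"],0,m["cx"]],[0,m["fy"],m["cy"]],[0,0,1]])
    d=(np.array(uv,float)-[m["cx"],m["cy"]])/[m["fx"],m["fy"]];s=d.copy()
    for _ in range(20): s=d/(1+m["k1"]*(s**2).sum())
    v=T[:3,:3].T@np.array([*s,1]);return -T[:3,:3].T@T[:3,3],v/np.linalg.norm(v)
def atz(cam,uv,z):
    o,v=ray(cam,uv);return o+v*(z-o[2])/v[2]
def tri(a,b):
    (o1,v1),(o2,v2)=ray("scene",a),ray("top",b)
    t=np.linalg.lstsq(np.c_[v1,-v2],o2-o1,rcond=None)[0]
    p,q=o1+v1*t[0],o2+v2*t[1];return (p+q)/2,np.linalg.norm(p-q)
E
python3 - <<'E'
from h import *
for c in("scene","top"):
    im=ctrl.camera(c);cv2.imwrite(f"pics/{c}0.png",cv2.cvtColor(im,4))
    m=ctrl.camera_model(c);T=np.array(m["camera_from_world"]);print(c,m["fx"],m["k1"],"pos",-T[:3,:3].T@T[:3,3],"axes",T[:3,:3].round(2).tolist())
    for n in("clip_axle","stand","board","vise","plier","chip_tube","magnifier","probe"):
        for d in ctrl.silhouettes(c,n)[:2]:
            np.save(f"pics/{c}_{n}.npy",d["mask"]) if d is ctrl and 0 else None
            ys,xs=np.nonzero(d["mask"]);print(n,round(d["p"],2),d["box"],xs.mean().round(1),ys.mean().round(1))
E
```

```text
scene 521.4703234317751 -0.05961782648074206 pos [ 1.08497835 -0.08263876  1.06416365] axes [[0.21, 0.98, -0.01], [0.83, -0.18, -0.53], [-0.52, 0.11, -0.85]]
clip_axle 0.79 [136.5, 188.4, 30.9, 35.1] 153.7 205.9
clip_axle 0.58 [275.4, 169.5, 36.3, 57.2] 296.1 198.7
stand 0.94 [132.7, 206.8, 50.7, 51.6] 158.6 235.8
board 0.19 [134.3, 219.2, 49.5, 40.1] 158.7 236.5
vise 0.84 [317.0, 238.2, 46.9, 52.1] 335.9 258.4
plier 0.6 [273.5, 167.1, 39.9, 56.5] 296.8 195.9
chip_tube 0.97 [377.1, 153.4, 8.9, 72.9] 381.0 189.6
magnifier 0.69 [212.6, 172.3, 38.5, 52.5] 231.1 207.4
magnifier 0.49 [160.7, 288.3, 10.9, 43.6] 165.0 309.1
probe 0.73 [374.5, 151.1, 12.4, 76.0] 381.0 189.9
probe 0.63 [162.5, 288.8, 8.0, 43.8] 164.9 310.0
top 448.6889692107392 -0.038841076373277855 pos [0.38666746 0.01426454 0.95758123] axes [[0.02, -1.0, -0.01], [-0.99, -0.02, -0.13], [0.13, 0.01, -0.99]]
clip_axle 0.87 [401.6, 218.5, 33.5, 25.5] 419.0 228.3
stand 0.94 [377.4, 197.7, 53.4, 63.6] 401.5 232.4
board 0.91 [202.1, 144.6, 56.1, 12.8] 230.8 149.6
board 0.73 [404.6, 122.9, 4.9, 53.2] 406.6 147.4
vise 0.82 [210.8, 110.4, 40.1, 74.1] 229.6 151.7
plier 0.92 [222.9, 211.0, 54.9, 67.9] 247.7 241.5
plier 0.42 [403.9, 232.2, 20.9, 15.1] 414.8 239.1
chip_tube 0.95 [130.6, 186.4, 41.7, 91.0] 151.6 231.7
magnifier 0.57 [303.0, 227.9, 36.8, 70.0] 322.2 246.7
magnifier 0.33 [403.4, 217.2, 33.9, 26.3] 419.1 228.8
probe 0.65 [403.0, 120.7, 9.9, 58.0] 406.5 148.6
probe 0.51 [129.6, 185.6, 41.4, 91.2] 151.8 230.8
```

View pics/scene0.png

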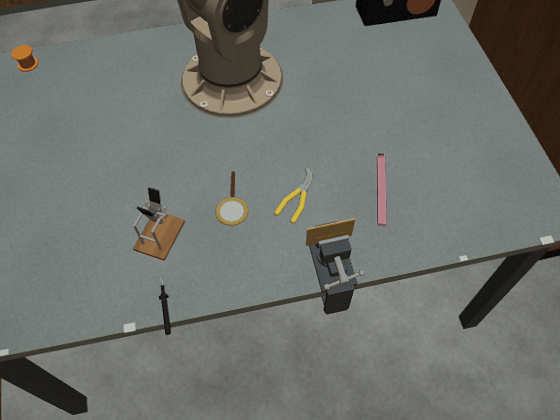

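View pics/top0.png

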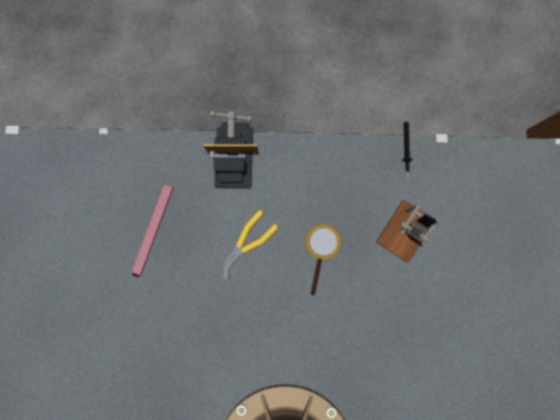

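The scene picture shows the stand and clip around (155,215) and the board at (330,232). In the top picture the clip is at (419,228) and the board edge runs (204,148)–(257,148). The crops below enlarge both.

Run:
```python
import cv2,numpy as np
s=cv2.imread("pics/scene0.png");t=cv2.imread("pics/top0.png")
f=lambda i,x,y,w,h:cv2.resize(i[y:y+h,x:x+w],(400,300),interpolation=cv2.INTER_CUBIC)
cv2.imwrite("pics/c1.png",np.vstack([np.hstack([f(s,115,180,80,60),f(t,370,192,80,60)]),np.hstack([f(s,295,210,80,60),f(t,190,115,80,60)])]))
```

```text
(no output)
```

View pics/c1.png

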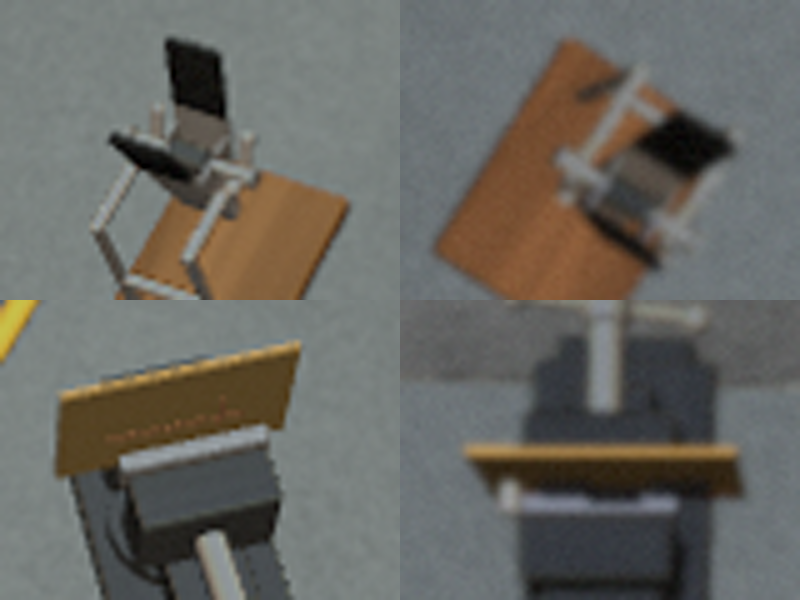

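```bash
cat > fit.py <<'E'
from h import *
from scipy.optimize import least_squares
C=lambda x,y,u,v:(x+u/5,y+v/5)
# board top corners: scene, top
a,ea=tri(C(295,210,63,94),C(190,115,340,150)); b,eb=tri(C(295,210,299,43),C(190,115,64,150))
print("board -y,+y end",a.round(4),ea.round(4),b.round(4),eb.round(4),"len",np.linalg.norm(b-a).round(4),"mid",((a+b)/2).round(4),"yaw of edge",np.degrees(np.arctan2(*(b-a)[1::-1])).round(1))
S=[("scene",(-.014,-.022,.105),C(115,180,156,106)),("scene",(-.014,.022,.105),C(115,180,249,135)),
("scene",(.045,-.022,.097),C(115,180,97,230)),("scene",(.045,.022,.097),C(115,180,189,260)),
("top",(.045,.022,.097),C(370,192,238,72)),("top",(.045,-.022,.097),C(370,192,335,140)),
("top",(0,.032,.095),C(370,192,162,158)),("top",(0,-.032,.095),C(370,192,290,242)),
("scene",(0,.032,.095),C(115,180,258,176)),]
def f(p,s=1):
    Rz=R.from_euler("z",p[2]).as_matrix();out=[]
    for c,P,uv in S:
        P=np.array(P)*[1,s,1];out.append((proj(c,Rz@P+[p[0],p[1],0])[0]-uv))
    return np.array(out)
for s in(1,-1):
  best=min((least_squares(lambda p:f(p,s).ravel(),[.55,-.27,y],loss="soft_l1") for y in(-2,-1,0,1,2,3)),key=lambda r:r.cost)
  print(s,best.x.round(4),np.degrees(best.x[2]).round(1),best.cost);print(f(best.x,s).round(1).tolist())
E
python3 fit.py; python3 -c "
from h import *;s=ctrl.state();print(s['position'],s['tool_rot'],R.from_rotvec(s['tool_rot']).as_matrix().round(3),s['clock'],s['grip_width'],s['ft_force'])"
```

```text
board -y,+y end [0.6005 0.0656 0.1537] 0.0067 [0.5983 0.166  0.1531] 0.0033 len 0.1004 mid [0.5994 0.1158 0.1534] yaw of edge 91.2
[ 0.23888865 -0.63126099  0.20547871] [-3.09027576e+00 -5.65131584e-01 -1.29153491e-05] [[ 0.935  0.354 -0.   ]
 [ 0.354 -0.935  0.   ]
 [ 0.    -0.    -1.   ]] 0.9 0.09440154639130269 [-0.06966543  0.31744502  0.31814755]Traceback (most recent call last):
  File "fit.py", line 18, in <module>
    best=min((least_squares(lambda p:f(p,s).ravel(),[.55,-.27,y],loss="soft_l1") for y in(-2,-1,0,1,2,3)),key=lambda r:r.cost)
  File "fit.py", line 18, in <genexpr>
    best=min((least_squares(lambda p:f(p,s).ravel(),[.55,-.27,y],loss="soft_l1") for y in(-2,-1,0,1,2,3)),key=lambda r:r.cost)
              ~~~~~~~~~~~~~^^^^^^^^^^^^^^^^^^^^^^^^^^^^^^^^^^^^^^^^^^^^^^^^^^^^^
    return func(*args, **kwargs)
    result = trf(vector_fun.fun, vector_fun.jac, x0, f0, J0, lb, ub, ftol, xtol,
                 gtol, max_nfev, x_scale, loss_function, tr_solver,
                 tr_options.copy(), verbose, callback=callback_wrapped)
    return trf_no_bounds(
        fun, jac, x0
[... 1034 characters left out ...]
)
                         ~~~~~~~~^^^
    return self.f(x, *self.args, **self.kwargs)
           ~~~~~~^^^^^^^^^^^^^^^^^^^^^^^^^^^^^^
  File "fit.py", line 18, in <lambda>
    best=min((least_squares(lambda p:f(p,s).ravel(),[.55,-.27,y],loss="soft_l1") for y in(-2,-1,0,1,2,3)),key=lambda r:r.cost)
                                     ~^^^^^
  File "fit.py", line 15, in f
    P=np.array(P)*[1,s,1];out.append((proj(c,Rz@P+[p[0],p[1],0])[0]-uv))
                                      ~~~~^^^^^^^^^^^^^^^^^^^^^^
  File "h.py", line 5, in proj
    m=ctrl.camera_model(cam);T=np.array(m["camera_from_world"]);p=np.atleast_2d(P)@T[:3,:3].T+T[:3,3]
ValueError: time passes only in moves, steps and waits
```

```bash
sed -i 's/^def proj/MODEL={c:ctrl.camera_model(c) for c in("scene","top")}\ndef proj/; s/m=ctrl.camera_model(cam)/m=MODEL[cam]/' h.py; python3 fit.py; python3 -c "
from h import *;print(ctrl.state()['clock'])"
```

```text
board -y,+y end [0.6005 0.0656 0.1537] 0.0067 [0.5983 0.166  0.1531] 0.0033 len 0.1004 mid [0.5994 0.1158 0.1534] yaw of edge 91.2
1 [ 0.4526 -0.2396 -0.5822] -33.4 9.35126686499583
[[-0.0, -1.1], [-0.9, -0.8], [-0.7, -2.2], [-1.1, -1.8], [-0.4, -1.2], [-0.6, -1.9], [-2.3, -2.1], [0.1, -0.1], [-0.7, -0.1]]
-1 [ 0.4887 -0.2398 -2.5405] -145.6 155.79256839954883
[[3.2, 31.7], [0.6, 12.7], [-1.4, -7.7], [-4.0, -26.4], [0.8, 31.5], [-0.1, 5.4], [-2.0, -2.3], [-0.7, -37.1], [-1.0, 0.1]]
0.9
```

```bash
cat > go.py <<'E'
import sys
from h import *
# go.py x y z yaw_of_tool_y : remaining shift in present tool axes (mm), turn about tool z (deg)
x,y,z,w=map(float,sys.argv[1:5]);s=ctrl.state();M=R.from_rotvec(s["tool_rot"]).as_matrix()
g=np.radians(w);ty=np.array([np.cos(g),np.sin(g),0]);D=np.c_[np.cross(ty,[0,0,-1]),ty,[0,0,-1]]
print("shift",(M.T@(np.array([x,y,z])-s["position"])*1000).round(1),"turn",np.degrees(R.from_matrix(M.T@D).as_rotvec()).round(1),
"| pos",np.round(s["position"],4),"t",round(s["clock"],2),"w",round(s["grip_width"],4),"ff",np.round(s["finger_force"],1),"ft",np.round(s["ft_force"],1))
E
python3 -m pendant '[[0,0,0,0,0,0,-6],[0,0,0,0,0,0,-6],[0,0,0,0,0,0,-6],[0,0,0,0,0,0,-6],[0,0,0,0,0,0,-6],[0,0,0,0,0,0,-6],[0,0,0,0,0,0,0]]'; python3 go.py .4526 -.2396 .205 -33.4
```

```text
clock: 1.48
position: [0.2388, -0.6313, 0.2055]
tool_rot: [-2.76, -1.5, -0.0]
ft_force: [-0.0, -0.8, -0.2]
grip_width: 0.0942
finger_force: 0.0
shift [445.  -33.8   0.5] turn [ 0.  -0.   0.4] | pos [ 0.2388 -0.6313  0.2055] t 1.48 w 0.0942 ff 0.0 ft [-0.  -0.8 -0.2]
```

```bash
python3 -m pendant '[[0,20,-3,0,0,0,0],[0,37,-3,0,0,0,0],[0,37,-3,0,0,0,0],[0,37,-3,0,0,0,0],[0,37,-3,0,0,0,0],[0,37,-3,0,0,0,0],[0,37,-3,0,0,0,0],[0,37,-3,0,0,0,0],[0,37,-3,0,0,0,0],[0,37,-3,0,0,0,0],[0,37,-2,0,0,0,0],[0,20,0,0,0,0,0]]' >/dev/null; python3 -m pendant '[[0,0,0,0,0,0,0],[0,0,0,0,0,0,0]]' >/dev/null; python3 go.py .4526 -.2396 .205 -33.4
```

```text
shift [33.8 -4.3  0.6] turn [ 0.  -0.   0.1] | pos [ 0.4376 -0.2702  0.2056] t 2.65 w 0.0941 ff 0.0 ft [-0.2 -0.3  0.1]
```

```bash
python3 -m pendant '[[0,17,-2,0,0,0,0],[0,17,-2,0,0,0,0],[0,0,0,30,0,0,0],[0,0,0,0,0,0,0]]' >/dev/null; python3 go.py .4526 -.2396 .116 -33.4
python3 - <<'E'
from h import *
f=lambda i,x,y,w,h:cv2.resize(i[y:y+h,x:x+w],(400,300),interpolation=cv2.INTER_CUBIC)
s,t=[cv2.cvtColor(ctrl.camera(c),4) for c in("scene","top")]
cv2.imwrite("pics/s2.png",s);cv2.imwrite("pics/t2.png",t)
cv2.imwrite("pics/c2.png",np.hstack([f(s,115,180,80,60),f(t,370,192,80,60)]))
p=np.array(ctrl.state()["position"]);print(proj("scene",p),proj("top",p))
E
```

```text
shift [ 1.8  1.7 56.2] turn [-0.2  0.  -0. ] | pos [ 0.4504 -0.2402  0.1722] t 2.98 w 0.0938 ff 0.0 ft [-1.1  0.1 -1. ]
[[143.60242459 190.01660656]] [[428.41488379 228.51452973]]
```

View pics/c2.png

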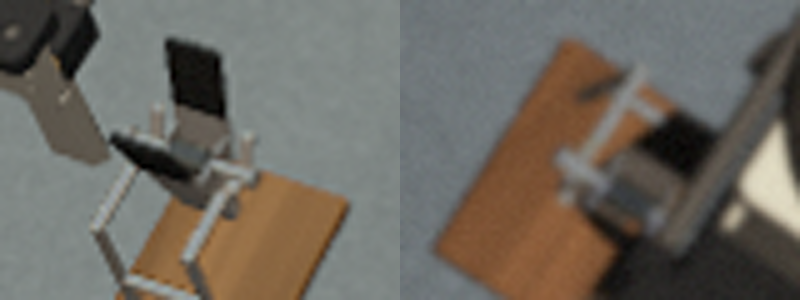

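Run:
```python
from h import *
s=ctrl.state();p=np.array(s["position"]);M=R.from_rotvec(s["tool_rot"]).as_matrix();print(M.round(2).tolist())
for d in(-.053,.053):
  for z in(0,-.05,-.097):
    q=p+M@[0,d,z];print(d,z,q.round(3),(proj("scene",q)-[115,180])*5,(proj("top",q)-[370,192])*5+[400,0])
```

```text
[[0.55, 0.83, -0.0], [0.83, -0.55, 0.0], [-0.0, -0.0, -1.0]]
-0.053 0 [ 0.407 -0.212  0.175] [[204.48624799 -48.61976915]] [[610.84597304 307.9635006 ]]
-0.053 -0.05 [ 0.407 -0.212  0.225] [[ 178.39625481 -120.25398355]] [[655.23259625 304.54724904]]
-0.053 -0.097 [ 0.407 -0.212  0.272] [[ 151.96812367 -192.98375953]] [[702.78520169 300.8763976 ]]
0.053 0 [ 0.495 -0.27   0.175] [[ 78.75023178 153.56751014]] [[771.76521177  59.11174916]]
0.053 -0.05 [ 0.495 -0.271  0.225] [[45.91802386 86.81527719]] [[825.96139033  39.18034517]]
0.053 -0.097 [ 0.496 -0.271  0.272] [[12.50953994 18.73030507]] [[883.84893677  17.87237951]]
```

View pics/s2.png

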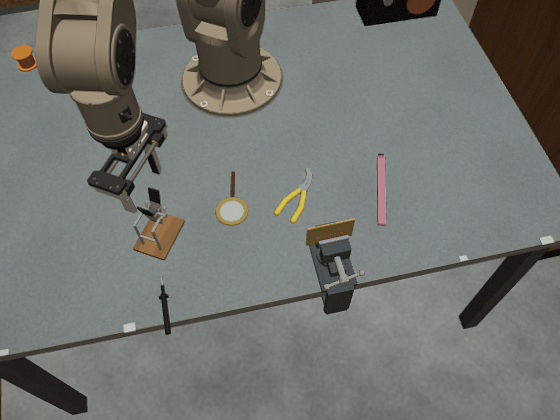

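The scene picture shows the open gripper above the stand, with its near fingertip at about (131,211). That is within 1 px of the prediction, so I'm descending over the clip and closing partway.

```bash
python3 -m pendant '[[0,2,2,10,0,0,0],[0,0,0,15,0,0,0],[0,0,0,15,0,0,0],[0,0,0,12,0,0,0],[0,0,0,7,0,0,0],[0,0,0,0,0,0,0],[0,0,0,0,0,0,0]]' 20 >/dev/null; python3 go.py .4526 -.2396 .116 -33.4
python3 -m pendant '[[0.3,0,0,0,0,0,0],[0.35,0,0,0,0,0,0],[0.4,0,0,0,0,0,0],[0.42,0,0,0,0,0,0],[0.42,0,0,0,0,0,0]]' 20 ; python3 go.py .4526 -.2396 .116 -33.4
```

```text
shift [-1.  -2.5  0.8] turn [ 0.  -0.   0.1] | pos [ 0.4553 -0.2401  0.1168] t 3.67 w 0.0939 ff 0.0 ft [0.2 0.2 0.3]
clock: 4.08
position: [0.4553, -0.2398, 0.1168]
tool_rot: [2.764, 1.492, 0.0]
ft_force: [-0.1, 0.5, -0.4]
grip_width: 0.0645
finger_force: 0.0
shift [-1.3 -2.3  0.8] turn [ 0.  -0.   0.1] | pos [ 0.4553 -0.2398  0.1168] t 4.08 w 0.0645 ff 0.0 ft [-0.1  0.5 -0.4]
```

```bash
python3 -m pendant '[[0.45,-1,-2,0,0,0,0],[0.47,0,0,0,0,0,0],[0.49,0,0,0,0,0,0],[0.51,0,0,0,0,0,0],[0.52,0,0,0,0,0,0],[0.52,0,0,0,0,0,0]]' 20 ; python3 go.py .4526 -.2396 .116 -33.4
```

```text
clock: 4.58
position: [0.4538, -0.2399, 0.1174]
tool_rot: [2.763, 1.492, 0.002]
ft_force: [-0.4, -0.9, 12.2]
grip_width: 0.0454
finger_force: 7.7
shift [-0.4 -1.1  1.4] turn [ 0.1 -0.   0.1] | pos [ 0.4538 -0.2399  0.1174] t 4.58 w 0.0454 ff 7.7 ft [-0.4 -0.9 12.2]
```

```bash
python3 -m pendant '[[0.56,0,0,0,0,0,0],[0.6,0,0,0,0,0,0],[0.64,0,0,0,0,0,0],[0.68,0,0,0,0,0,0],[0.72,0,0,0,0,0,0],[0.76,0,0,0,0,0,0],[0.76,0,0,0,0,0,0]]' 20 ; python3 go.py .4526 -.2396 .116 -33.4
```

```text
clock: 5.17
position: [0.454, -0.2399, 0.1177]
tool_rot: [2.763, 1.491, 0.002]
ft_force: [-1.2, 0.5, 14.1]
grip_width: 0.0293
finger_force: 20.0
shift [-0.5 -1.3  1.7] turn [ 0.1 -0.   0.1] | pos [ 0.454  -0.2399  0.1177] t 5.17 w 0.0293 ff 20.0 ft [-1.2  0.5 14.1]
```

```bash
python3 -m pendant '[[0.8,0,0,-4,0,0,0],[0.8,0,0,-6,0,0,0],[0.8,0,0,-8,0,0,0],[0.8,0,0,-10,0,0,0],[0.8,0,0,-12,0,0,0],[0.8,0,0,-15,0,0,0],[0.8,0,0,-20,0,0,0],[0.8,0,0,-20,0,0,0],[0.8,0,0,-15,0,0,0],[0.8,0,0,-8,0,0,0],[0.8,0,0,0,0,0,0],[0.8,0,0,0,0,0,0]]' 20 ; python3 go.py .5994 .1158 .234 1.2
python3 - <<'E'
from h import *
f=lambda i,x,y,w,h:cv2.resize(i[y:y+h,x:x+w],(400,300),interpolation=cv2.INTER_CUBIC)
s,t=[cv2.cvtColor(ctrl.camera(c),4) for c in("scene","top")]
cv2.imwrite("pics/s3.png",s);cv2.imwrite("pics/t3.png",t)
cv2.imwrite("pics/c3.png",np.hstack([f(s,100,130,106,80),f(t,370,192,106,80)]))
E
```

```text
clock: 6.17
position: [0.4528, -0.2395, 0.2345]
tool_rot: [2.764, 1.492, 0.0]
ft_force: [-0.7, -0.0, -1.5]
grip_width: 0.0294
finger_force: 20.0
shift [377.5 -72.4   0.5] turn [  0.    0.  -34.5] | pos [ 0.4528 -0.2395  0.2345] t 6.17 w 0.0294 ff 20.0 ft [-0.7 -0.  -1.5]
```

View pics/c3.png

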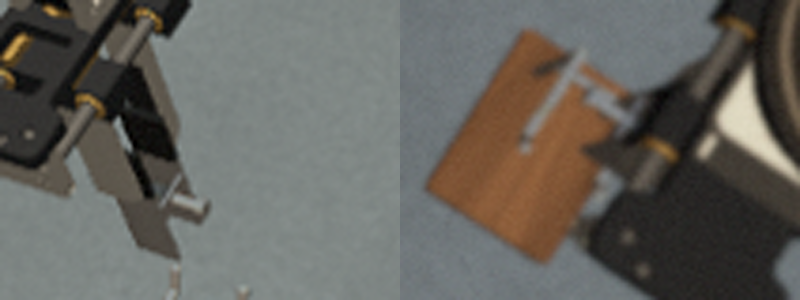

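The clip has been lifted clear and sits straight between the fingers; its axle end shows at about scene (154,186). Next I turn square to the board and raise it a little more.

```bash
python3 -c "
from h import *
for dz in(.017,.021,.025):print(dz,proj('scene',[.4528+.0176,-.2395+.0267,.2345-dz]),proj('top',[.4528+.0176,-.2395+.0267,.2345-dz]))"
python3 -m pendant '[[0.8,0,0,-4,0,0,-4],[0.8,0,0,-4,0,0,-5.5],[0.8,0,0,-4,0,0,-5.5],[0.8,0,0,-4,0,0,-5.5],[0.8,0,0,-4,0,0,-5.5],[0.8,0,0,0,0,0,-5.5],[0.8,0,0,0,0,0,-3],[0.8,0,0,0,0,0,0],[0.8,0,0,0,0,0,0]]' 20 >/dev/null; python3 go.py .5994 .1158 .254 1.2
```

```text
0.017 [[153.7934629  183.55113725]] [[419.35648151 214.63914517]]
0.021 [[154.22745326 184.6841482 ]] [[418.62933756 214.89276095]]
0.025 [[154.65869041 185.8097672 ]] [[417.90979252 215.14371192]]
shift [ 3.523e+02  1.537e+02 -2.000e-01] turn [-0.1 -0.  -0.1] | pos [ 0.4526 -0.2394  0.2537] t 7.02 w 0.0295 ff 20.0 ft [ 0.4  0.  -0.4]
```

```bash
python3 -m pendant '[[0.8,12,5,0,0,0,0],[0.8,22,10,0,0,0,0],[0.8,30,13,0,0,0,0],[0.8,30,13,0,0,0,0],[0.8,30,13,0,0,0,0],[0.8,30,13,0,0,0,0],[0.8,30,13,0,0,0,0],[0.8,30,13,0,0,0,0],[0.8,30,13,0,0,0,0],[0.8,30,13,0,0,0,0],[0.8,30,13,0,0,0,0],[0.8,20,9,0,0,0,0]]' 20 >/dev/null; python3 -m pendant '[[0.8,14,6,0,0,0,0],[0.8,8,4,0,0,0,0],[0.8,4,2,0,0,0,0],[0.8,0,0,0,0,0,0],[0.8,0,0,0,0,0,0],[0.8,0,0,0,0,0,0]]'; python3 go.py .5994 .1158 .254 1.2
```

```text
clock: 8.52
position: [0.5983, 0.1124, 0.2545]
tool_rot: [2.199, 2.243, -0.001]
ft_force: [-1.3, 0.1, -1.0]
grip_width: 0.0294
finger_force: 20.0
shift [3.4 1.2 0.5] turn [-0.   0.  -0.1] | pos [0.5983 0.1124 0.2545] t 8.52 w 0.0294 ff 20.0 ft [-1.3  0.1 -1. ]
```

```bash
python3 -m pendant '[[0.8,3,1,8,0,0,0],[0.8,0,0,12,0,0,0],[0.8,0,0,8,0,0,0],[0.8,0,0,2,0,0,0],[0.8,0,0,0,0,0,0],[0.8,0,0,0,0,0,0]]'>/dev/null; python3 go.py .5994 .1158 .224 1.2
python3 - <<'E'
from h import *
f=lambda i,x,y,w,h:cv2.resize(i[y:y+h,x:x+w],(400,600),interpolation=cv2.INTER_CUBIC)
s,t=[cv2.cvtColor(ctrl.camera(c),4) for c in("scene","top")]
cv2.imwrite("pics/c4.png",np.hstack([f(s,290,145,80,120),f(t,195,85,80,120)]))
st=ctrl.state();p=np.array(st["position"]);M=R.from_rotvec(st["tool_rot"]).as_matrix()
a=p+M@[0,0,.021];print("axle",a)
for n,o in(("axend+y",(.032,0,0)),("axend-y",(-.032,0,0))):
  print(n,(proj("scene",a+M@o)-[290,145])*5)
for sy in(-1,1):
  for sx in(-1,1):
    print("tip inner",sx,sy,(proj("scene",a+np.array([sx*.011,sy*.013,-.042]))-[290,145])*5,(proj("top",a+np.array([sx*.011,sy*.013,-.042]))-[195,85])*5+[400,0])
for q in([.6005,.0656,.1537],[.5983,.166,.1531]):print("board",(proj("scene",q)-[290,145])*5,(proj("top",q)-[195,85])*5+[400,0])
E
```

```text
shift [-0.9  0.1  0.4] turn [-0. -0.  0.] | pos [0.5993 0.1167 0.2244] t 9.02 w 0.0298 ff 20.0 ft [ 0.4  0.6 -0.8]
axle [0.59954585 0.11678765 0.20384517]
axend+y [[291.99097117 312.44003238]]
axend-y [[132.38703371 346.38892345]]
tip inner -1 -1 [[165.99388693 366.47948433]] [[599.19699343 322.4052463 ]]
tip inner 1 -1 [[180.080442   413.37899484]] [[601.4294312  263.79748912]]
tip inner -1 1 [[228.69551525 354.30485497]] [[528.02524658 320.99443375]]
tip inner 1 1 [[243.41893375 400.93490054]] [[530.52773587 262.42940037]]
board [[ 79.66078614 420.03143889]] [[706.15548685 298.39127344]]
board [[319.84417307 368.79912853]] [[434.57102316 299.28233536]]
```

View pics/c4.png

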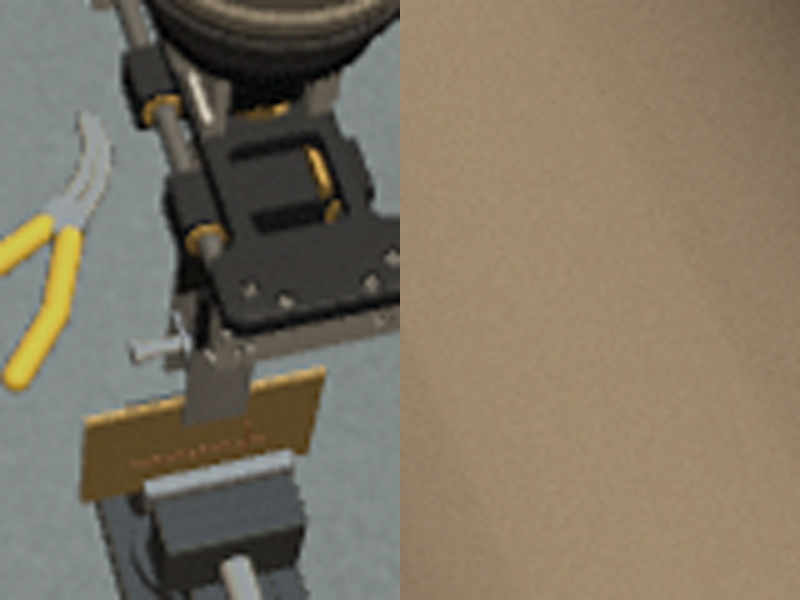

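Run:
```python
from h import *
C=lambda x,y,u,v:np.array((x+u/5,y+v/5))
for ds,dt in(((0,0),(0,0)),((-.7,-1),(-.8,-1.3)),((0,-1.2),(0,-1.2)),((0,-1.2),(0,0))):
  a,ea=tri(C(295,210,63,94)+ds,C(190,115,340,150)+dt); b,eb=tri(C(295,210,299,43)+ds,C(190,115,64,150)+dt)
  print(ds,dt,a.round(4),b.round(4),round(ea,4),round(eb,4),"mid",((a+b)/2).round(4))
```

```text
(0, 0) (0, 0) [0.6005 0.0656 0.1537] [0.5983 0.166  0.1531] 0.0067 0.0033 mid [0.5994 0.1158 0.1534]
(-0.7, -1) (-0.8, -1.3) [0.6011 0.0653 0.1594] [0.599  0.1651 0.1591] 0.0037 0.0006 mid [0.6001 0.1152 0.1592]
(0, -1.2) (0, -1.2) [0.6011 0.0653 0.1598] [0.599  0.165  0.1593] 0.0066 0.0035 mid [0.6    0.1152 0.1596]
(0, -1.2) (0, 0) [0.5996 0.0656 0.1571] [0.5975 0.1656 0.1565] 0.0069 0.0038 mid [0.5985 0.1156 0.1568]
```

```bash
python3 -m pendant '[[0.8,-1,1,2,0,0,0],[0.8,0,0,2,0,0,0],[0.8,0,0,2,0,0,0],[0.8,0,0,0,0,0,0],[0.8,0,0,0,0,0,0]]'; python3 -m pendant '[[0.8,0,0,2,0,0,0],[0.8,0,0,2,0,0,0],[0.8,0,0,0,0,0,0]]'; python3 go.py .5999 .1155 .199 1.2
```

```text
clock: 9.53
position: [0.6003, 0.1157, 0.2184]
tool_rot: [-2.197, -2.245, 0.0]
ft_force: [0.5, 0.9, -0.8]
grip_width: 0.0294
finger_force: 20.0
clock: 9.78
position: [0.6002, 0.1157, 0.2141]
tool_rot: [-2.197, -2.245, 0.001]
ft_force: [-0.2, 0.1, -1.3]
grip_width: 0.029
finger_force: 20.0
shift [-0.2 -0.3 15.1] turn [-0.  0.  0.] | pos [0.6002 0.1157 0.2141] t 9.78 w 0.029 ff 20.0 ft [-0.2  0.1 -1.3]
```

```bash
python3 -m pendant '[[0.8,0,0,2,0,0,0],[0.8,0,0,2,0,0,0],[0.8,0,0,2,0,0,0],[0.8,0,0,0,0,0,0]]'; python3 -m pendant '[[0.8,0,0,2,0,0,0],[0.8,0,0,3,0,0,0],[0.8,0,0,3,0,0,0],[0.8,0,0,1,0,0,0],[0.8,0,0,0,0,0,0],[0.8,0,0,0,0,0,0],[0.8,0,0,0,0,0,0]]'; python3 go.py .5999 .1155 .199 1.2
python3 - <<'E'
from h import *
f=lambda i,x,y,w,h:cv2.resize(i[y:y+h,x:x+w],(800,600),interpolation=cv2.INTER_CUBIC)
s=cv2.cvtColor(ctrl.camera("scene"),4)
cv2.imwrite("pics/c5.png",f(s,290,200,80,60))
st=ctrl.state();p=np.array(st["position"]);M=R.from_rotvec(st["tool_rot"]).as_matrix()
a=p+M@[0,0,-.0225]*np.array([1,1,1]); a=p+np.array([0,0,-.0225]);print("axle",a)
for o in((0,-.032,0),(0,.032,0),(.013,-.013,-.042),(.013,.013,-.042)):print(o,(proj("scene",a+np.array(o))-[290,200])*10)
for q in([.6011,.0653,.157],[.599,.165,.157]):print("board",(proj("scene",q)-[290,200])*10)
E
```

```text
clock: 10.12
position: [0.6002, 0.1157, 0.208]
tool_rot: [-2.197, -2.245, 0.001]
ft_force: [0.2, 0.3, -0.8]
grip_width: 0.0294
finger_force: 20.0
clock: 10.7
position: [0.6004, 0.1158, 0.1996]
tool_rot: [2.198, 2.245, 0.0]
ft_force: [0.2, 0.2, -0.4]
grip_width: 0.0296
finger_force: 20.0
shift [-0.3 -0.5  0.6] turn [ 0. -0.  0.] | pos [0.6004 0.1158 0.1996] t 10.7 w 0.0296 ff 20.0 ft [ 0.2  0.2 -0.4]
axle [0.60045268 0.11579742 0.17713938]
(0, -0.032, 0) [[253.37498759 214.12989092]]
(0, 0.032, 0) [[567.70403379 152.9778827 ]]
(0.013, -0.013, -0.042) [[350.48174481 354.44891597]]
(0.013, 0.013, -0.042) [[474.65373202 329.84144432]]
board [[159.1060616  284.86834189]]
board [[638.04705007 181.73411644]]
```

View pics/c5.png

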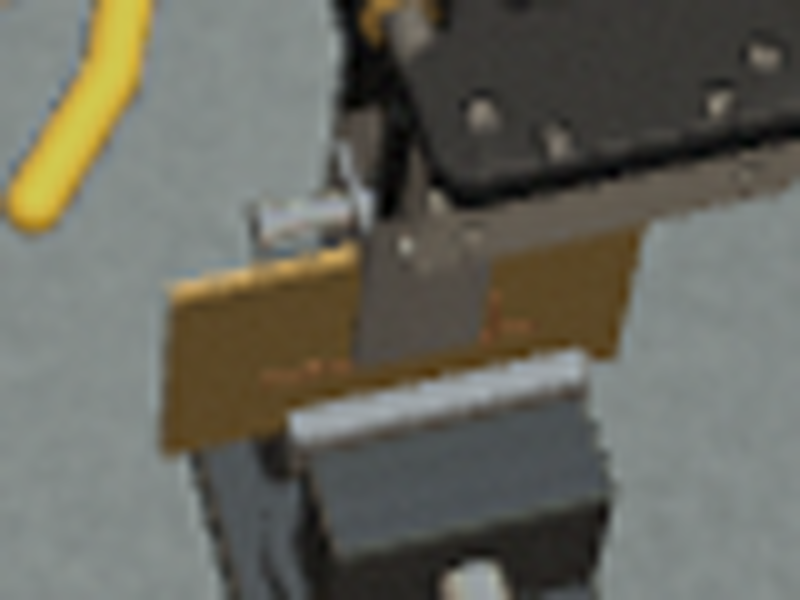

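The picture shows the near lever in front of the board face, at x 358–490 in the crop. The board's top edge passes at row 250, just under the axle at (258,225). There is no contact force, so I'm handing in.

```bash
python3 -c "
from h import *;print(ctrl.close_job())"
```

```text
the job is handed in; nothing more can be done
None
```

I handed the job in at about 10.8 s with the clip held squeezed open at 20 N (finger width 29.6 mm, the full-squeeze stop), upright astride the middle of the board's top edge. The axle is an estimated 17–20 mm above the edge and the wrist shows no contact force; the far jaw was hidden from both cameras, and no verdict came back.

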